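Release a specimen case from behind and set out its step master

TASK

The lid of the black specimen case is held by a spring latch: draw the orange release pin out of its sleeve, get hold of it by its handle and push its steel dowel into the yellow-ringed hole in the back of the case until the lid springs open. Leave the pin lying flat on the open bench, then lift the steel step master out of the case and stand it upright on the granite plate midway between the two setting blocks, its long side in line with them, without dropping it. Leave the lid open, and do not shift the setting blocks or the other things standing about.

Things in the scene. Friction and masses are not known exactly. Their poses are not given: they have to be found in the camera images.
- hole (a point): Centre of the release hole, on the outer face of the back wall of the specimen case; x points straight out of the back wall (push the pin along -x), z up. The hole is 16 mm square, ringed yellow, 45 mm above the bench, through a 6 mm wall; the brass latch pad lies 20 mm behind the outer face.
- case: Black specimen case, fixed on the bench, 120 (x) x 130 (y) x 66 mm tall with its lid; origin at the centre of its underside, the back wall with the hole at +x, the lid's hinge at -x. Walls 6 mm, 60 mm tall; inner floor 18 mm above the bench. The latch bar inside lies along the back wall, 37 to 55 mm above the bench, from x = 32 mm on.
- latch (a joint): Spring latch in the case, travel in m from 0 (catching the lid) to 0.016 (pushed fully in); it takes 3 N to start and 7 N at the full travel, lets the lid go at about 0.010 to 0.011, and springs back when the pin leaves.
- lid (a joint): Lid of the case (6 mm plate, its top 66 mm above the bench), hinge on the upper edge of the wall opposite the hole; 0 closed, 2.6 rad wide open. It springs open by itself in about 1 s once the latch lets go and stays open, leaning away from the hole's side.
- pin_handle (a point): Centre of the orange handle of the release pin (loose, 60 g): the handle is a square bar 80 x 18 x 18 mm along x; from its +x end runs a steel dowel 8 mm in diameter and 46 mm long, on the same axis. The handle lies on the bench inside the sleeve, with only the dowel standing out.
- pin_tip (a point): Tip of the steel dowel, 86 mm from the centre of the handle along +x.
- sleeve: Green roofed sleeve, fixed on the bench, 95 (x) x 38 x 29 mm, that houses the pin's handle; origin at the centre of its underside. Its only opening is the mouth at x = +47.5 mm (26 wide, 24 high inside, bench as floor): the pin slides out along +x, some 90 mm until the handle is clear. About 38 mm of dowel stand out at the start.
- master_center (a point): Centre of the step master: a steel block 50 (x) x 20 (y) x 36 (z) mm with a red band, loose, about 0.2 kg, standing on the inner floor of the case, long side roughly across from lid hinge to hole. It stands 18 mm above and below this point.
- block_a: Setting block A: loose steel block with a slotted brass-edged top, 40 x 40 x 40 mm, about 0.4 kg, on the granite plate (top 20 mm above the bench); origin at the centre of its underside, x points towards block B.
- block_b: Setting block B: the same, its origin 120 mm from that of block A along A's x, so 80 mm stand free between them.
- plate: Dark granite plate, fixed, 240 (x) x 130 (y) x 20 mm; origin at the centre of its underside.
- loupe: Bystander: black eye loupe with a clear top, 34 dia x 45 tall mm, loose; origin at the centre of its underside.
- oiler: Bystander: small blue oil bottle with a white nozzle, 32 dia x 61 tall mm, loose; origin at the centre of its underside.
- gauge_box: Bystander: little wooden box, 35 x 55 x 24 mm, loose; origin at the centre of its underside.
- weight: Bystander: brass knob weight, 36 dia x 46 tall mm, loose; origin at the centre of its underside.
- plug: Bystander: steel plug gauge standing upright, 34 dia x 55 tall mm, loose; origin at the centre of its underside.
- jar: Bystander: amber screw-top jar, 56 dia x 70 tall mm, loose; origin at the centre of its underside.
- mug: Bystander: blue mug, 76 dia x 85 tall mm, loose; origin at the centre of its underside.

How it is judged:
On the way, in this order (a step that is already met when the one before it is completed fails the run):
1. the release pin is drawn clear of its sleeve (horizontal distance between pin_handle and sleeve above 0.088 m), for 0.1 s.
2. the dowel, through the hole, pushes the latch in (x of pin_tip in the frame of hole below -0.024 m and value of joint latch above 0.006 m), for 0.05 s.
3. the lid has sprung open (value of joint lid above 1.5 rad), for 0.1 s.
4. the step master is lifted out of the case (height (world z) of master_center above 0.09 m), for 0.1 s.
At the end, for the whole second after the job is handed in: Step master upright (0.08 rad) on the plate, centred between the setting blocks (7 mm along their line, 8 mm across, long side within 0.15 rad of it); lid open over 1.5 rad; pin flat on the bench (handle centre and tip under 14 mm high), handle centre over 75 mm from the sleeve centre (x of master_center in the frame of block_a between 0.053 and 0.067 m and y of master_center in the frame of block_a between -0.008 and 0.008 m and x of master_center in the frame of block_b between -0.067 and -0.053 m and y of master_center in the frame of block_b between -0.008 and 0.008 m and angle between the x axis of master_center and the x axis of block_a, either way round below 0.15 rad and angle between master_center's own z axis and vertical below 0.08 rad and height (world z) of master_center between 0.034 and 0.042 m and height (world z) of each of pin_handle, pin_tip below 0.014 m and horizontal distance between pin_handle and sleeve above 0.075 m and value of joint lid above 1.5 rad); the robot touches nothing.
It fails at once if a setting block is shifted by more than 8 mm (distance of any of block_a, block_b from where it was at the start of the episode above 0.008 m).
It fails at once if a bystander is shifted or knocked by more than 25 mm (distance of any of loupe, oiler, gauge_box, weight, plug, jar, mug from where it was at the start of the episode above 0.025 m).
It fails at once if the step master is dropped (moving faster than 0.45 m/s out of the fingers, a fall of about 10 mm) (linear speed of master above 0.45 m/s and contact force between the fingers and master below 0.05 N).
It also fails if it takes over 72 s, if anything falls off the work surface, if the arm or the gripper's body presses on something with over 40 N, if the wrist force passes 120 N, or if a joint passes its speed limit or range.

ROBOT

A 6-joint arm with a two-finger parallel gripper is mounted at the origin on the work surface. World frame = base frame: x ahead of the robot, y to its left, z up, the work surface at z = 0. Lengths are in m, angles in rad, forces in N, time in s.
With the tool pointing down it reaches from about 0.25 to 0.725 m from the base axis. Payload 4 kg.
Tool frame: the origin (TCP) lies midway between the tips of the shut fingers; the grasp point (between the pads) lies 19 mm behind it (ctrl.grasp_offset is the z of the grasp point in the tool frame, in m); z points along the fingers, y is the line along which they close (so a half turn about z gives the same grasp; the last joint's range is limited). The gripper opens to 85 mm and grips with 20 to 120 N. Pads are 22 mm wide; open, the fingers measure 114 mm over their backs; the gripper's body (76 mm by 85 mm) begins 54 mm behind the grasp point. The pads swing forward as they close: fully open they stand 13 mm farther back than shut.
Start: joints at [1.178, 0.241, 0.005, 1.335, 0, 1.571], TCP at [0.191, 0.462, 0.231] pointing down, gripper open.
Joint ranges: [-2.72, 2.72], [-1.05, 1.87], [-1.09, 1.28], [-1.99, 2.15], [-1.42, 1.44], [-3.14, 3.14]. Speed limits (rad/s): [2.79, 2.79, 3.14, 3.14, 3.14, 3.14].

INTERFACE

Orientations are given as a unit quaternion [x, y, z, w].
In Python, from station import ctrl gives the robot as it stands.
- The arm moves only by the tool arm_command, never from a script. Its argument "commands" is a list of rows, each a list of 6 numbers: the shift along the tool's x, y, z in m, then the turn, a rotation vector about the tool's x, y, z in degrees. A call has 1 to 12 rows; each row shifts and turns the commanded pose from where the row before left it, along the tool's axes as they then stand; what a row does not reach is not made up. A row lasts 1/10 s, in which the tool goes at most 50 mm and 8.59 degrees, less where a joint would pass 70% of its speed; a pose out of reach is approached as far as the arm can. A call is refused whole if a number of a shift passes 0.05 or a number of a turn 8.59, either way. A call with a gripper value outside its range is refused whole. "jaw" is the gripper command: -1 is shut, 1 is fully open, values between are in proportion, set as the call begins (left out, the last holds). The fingers move at their own pace and stop on an object; "squeeze" is the grip in N (left out, the last holds). Time passes only in rows, so rows that do not move let the fingers close. It gives the time, the measured TCP pose, the force, the opening and the grip force at its end, in the units of the state.
- ctrl.observe(): the state, without advancing time (a new reading comes with each control period).
- ctrl.read_camera(name): name is "scene" or "top" or "wrist"; returns the picture (480x640x3 uint8, blue, green, red); there is no depth.
- ctrl.camera_info(name): a dict with "vfov" (degrees; the focal length in pixels is half the picture's height over the tangent of half this angle, whatever the lens; pixels are square), "cx", "cy" (the principal point, pixels), "T" (4x4, takes a point from camera to world coordinates); the wrist camera has in their place "T_tool_cam" (4x4, takes a point from camera to tool coordinates, whose origin is the TCP and whose axes are the flange's). Camera axes: x right, y up, looking along -z (the intrinsics and any distortion apply to the point x, -y, -z); pixel columns grow to the right and rows downward; lengths in m; the calibration is good to about 2 mm. The wrist camera is an equidistant fisheye: a pixel r from the principal point sees the ray r / f radians off the axis. A picture is of the moment at which its call begins: read the wrist's pose just before it. camera_info takes no time and is no camera call.
- ctrl.job_done(): hands the job in; it is judged then, once.
The state is a dict: "t": time; "joint_pos": joint angles; "joint_vel": joint speeds; "tau": joint torques, N m; "eef_pos": TCP position; "tool_rot": TCP orientation; "contact_force": force on the tool from outside, world axes, zero at the start; "ft_torque": the same for the moment, N m; "width": finger opening in m; "gripper_force": force on a finger pad.
Only numpy, scipy, OpenCV 4.12 (cv2) and the standard library are available. Lean on these libraries where they do the work, as an engineer would, in place of code of your own. Each camera call takes 0.05 s, during which the arm holds its last target. There are 200 camera calls.

## Working session

There is one attempt and no reset: what is moved stays moved. The work goes in short steps, Python scripts to look and compute and a tool call to move; the robot and the scene stay as the last step left them, time stands still between calls to the robot, and variables do not carry over. Pictures are saved under pics/ and viewed, at most 10 in all, crops included, and the job is handed in when it is done.

Besides the shell and the picture viewer there is one more tool, called after "Call:" as name([rows], argument=value, ...), one row to a line, values as JSON. arm_command: Moves the arm, as the interface text tells. Its arguments: {"type":"object","properties":{"commands":{"type":"array"},"jaw":{"type":"number"},"squeeze":{"type":"number"}},"required":["commands"]}

```bash
mkdir -p pics; ls; python3 - <<'E'
from station import ctrl
import cv2,json
s=ctrl.observe(); print({k:(v if not hasattr(v,'tolist') else v.tolist()) for k,v in s.items()})
for n in ("scene","top","wrist"):
    print(n,ctrl.camera_info(n))
    cv2.imwrite(f"pics/{n}0.png",ctrl.read_camera(n))
E
```

```text
pics
{'t': 0.0, 'joint_pos': [1.1779819097902233, 0.24139987044225622, 0.0037098723721979716, 1.3352335611630815, -1.8996689786424366e-05, 1.570809211857692], 'joint_vel': [0.00028179759252826313, -0.0003908666890900908, -0.0019356351236240019, 4.205685713424726e-05, -0.001278765382407681, -0.0005779023111127297], 'tau': [0.0014039977031643502, -37.231550216674805, 25.240867137908936, 0.0169319158885628, 0.00019723590867215535, 3.134776278557183e-06], 'eef_pos': [0.19115038609534862, 0.46131229254222667, 0.23041405864727002], 'tool_rot': [0.19515307963677628, 0.980772218274472, -0.0010450218156530808, -0.00019823889159666048], 'contact_force': [0.6791811056040459, 0.16177441739177173, 0.26388199299302295], 'ft_torque': [0.038048724437786126, 0.012385650620906775, -0.015600139904001867], 'gripper_force': 0.0, 'width': 0.08521252599922134}
scene {'vfov': 51.625378462843265, 'cx': 318.571333788525, 'cy': 234.03267585082136, 'T': array([[-0.23682218, -0.57472366,  0.78333133,  1.46416128],
       [ 0.97142376, -0.1269227 ,  0.20056547,  0.23945292],
       [-0.0158472 ,  0.80844502,  0.5
[... 255 characters left out ...]
,
       [-9.99962887e-01,  8.54712536e-03,  1.08210859e-03,
        -2.85671928e-03],
       [ 1.99183556e-03,  1.07157184e-01,  9.94240097e-01,
         1.77237346e+00],
       [ 0.00000000e+00,  0.00000000e+00,  0.00000000e+00,
         1.00000000e+00]])}
wrist {'vfov': 65.70646984690485, 'cx': 316.41832414347556, 'cy': 240.58989768939472, 'T_tool_cam': array([[-1.06482681e-04,  9.65849258e-01,  2.59104612e-01,
         6.59039128e-02],
       [ 9.99999837e-01,  2.48246163e-04, -5.14408865e-04,
        -9.28436242e-04],
       [-5.61163146e-04,  2.59104515e-01, -9.65849127e-01,
        -1.41267211e-01],
       [ 0.00000000e+00,  0.00000000e+00,  0.00000000e+00,
         1.00000000e+00]])}
```

View pics/top0.png

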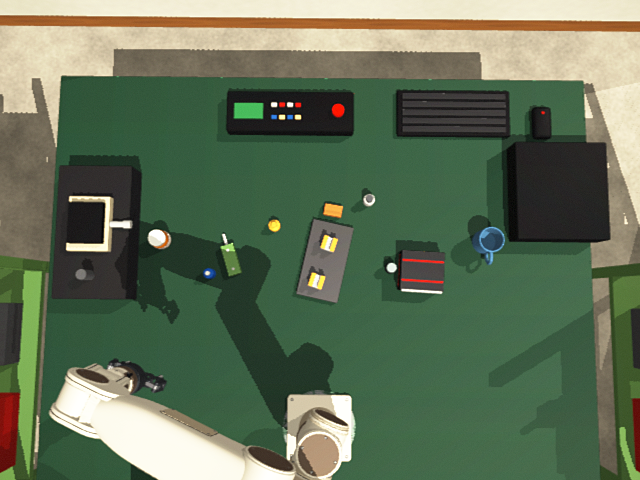

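View pics/scene0.png

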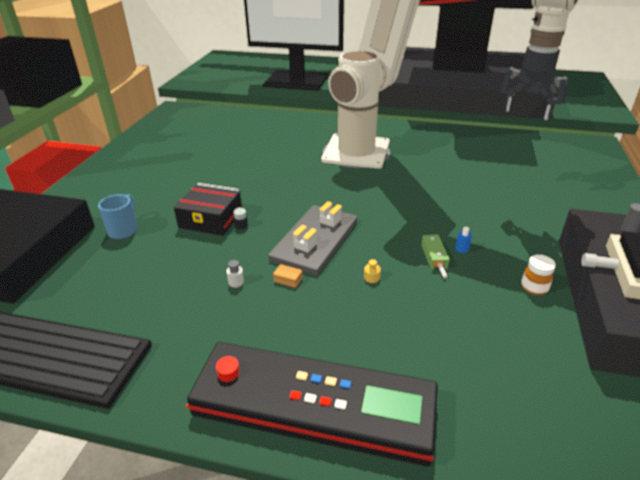

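```bash
cat > h.py <<'E'
import numpy as np,cv2
from station import ctrl
from scipy.spatial.transform import Rotation as R
def ray(name,u,v,st=None):
    c=ctrl.camera_info(name); f=240/np.tan(np.radians(c['vfov']/2))
    p=np.array([u-c['cx'],v-c['cy']],float)
    if name=='wrist':
        r=np.hypot(*p); th=r/f; q=p/max(r,1e-9)*np.sin(th); d=np.array([q[0],-q[1],-np.cos(th)])
        T=np.eye(4); T[:3,:3]=R.from_quat(st['tool_rot']).as_matrix(); T[:3,3]=st['eef_pos']; T=T@c['T_tool_cam']
    else: d=np.array([p[0]/f,-p[1]/f,-1]); T=c['T']
    d=T[:3,:3]@d; return T[:3,3],d/np.linalg.norm(d)
def on(name,u,v,z,st=None):
    o,d=ray(name,u,v,st); return o+d*(z-o[2])/d[2]
def tri(*rs):
    A=sum(np.eye(3)-np.outer(d,d) for o,d in rs); b=sum((np.eye(3)-np.outer(d,d))@o for o,d in rs); return np.linalg.solve(A,b)
def to(x,y,z,yaw=None,n=None):
    """tool-axis shift to a target TCP; yaw of tool x in deg, tool down"""
    s=ctrl.observe(); M=R.from_quat(s['tool_rot']).as_matrix(); d=M.T@(np.array([x,y,z])-s['eef_pos'])
    y0=np.degrees(np.arctan2(M[1,0],M[0,0]))
    print('shift tool',d.round(4),'yaw now',y0.round(2),'turn tool-z',None if yaw is None else round(-((yaw-y0+180)%360-180),2))
def comps(img,lo,hi,amin=15):
    m=cv2.inRange(cv2.cvtColor(img,cv2.COLOR_BGR2HSV),np.array(lo),np.array(hi)); n,l,s,c=cv2.connectedComponentsWithStats(m)
    return m,[(c[i].round(1).tolist(),s[i].tolist()) for i in range(1,n) if s[i][4]>=amin]
E
python3 - <<'E'
from h import *
P=lambda n,u,v,z:print(n,(u,v),on(n,u,v,z).round(3))
for u,v,z in [(231,260,.029),(225,236,.009),(423,271,.066),(423,251,.066),(325,260,.02),(329,242,.06),(316,280,.06),(391,268,.045),(369,200,.055),(274,226,.046),(333,210,.024),(208,273,.061),(158,239,.07),(490,240,.085)]: P('top',u,v,z)
im=cv2.imread('pics/scene0.png'); print('yellow',comps(im,(20,120,120),(35,255,255))[1])
t=cv2.imread('pics/top0.png'); print('red',comps(t[230:310,390:460],(0,120,80),(10,255,255))[1])
P('scene',197,217,.045)
E
```

```text
top (231, 260) [0.5   0.275 0.029]
top (225, 236) [0.576 0.299 0.009]
top (423, 271) [ 0.469 -0.309  0.066]
top (423, 251) [ 0.53  -0.31   0.066]
top (325, 260) [ 0.503 -0.014  0.02 ]
top (329, 242) [ 0.555 -0.026  0.06 ]
top (316, 280) [0.44  0.013 0.06 ]
top (391, 268) [ 0.479 -0.216  0.045]
top (369, 200) [ 0.686 -0.148  0.055]
top (274, 226) [0.604 0.143 0.046]
top (333, 210) [ 0.659 -0.038  0.024]
top (208, 273) [0.458 0.339 0.061]
top (158, 239) [0.559 0.491 0.07 ]
top (490, 240) [ 0.563 -0.508  0.085]
yellow [([325.6, 205.5], [320, 201, 12, 10, 64]), ([335.4, 208.5], [330, 204, 12, 10, 64]), ([197.0, 217.2], [192, 212, 11, 11, 80]), ([299.3, 229.8], [293, 225, 13, 11, 65]), ([309.6, 233.4], [304, 228, 12, 11, 61]), ([371.8, 271.2], [364, 259, 17, 24, 318])]
red [([33.2, 30.7], [12, 28, 43, 6, 121]), ([32.5, 50.6], [11, 48, 43, 6, 119])]
scene (197, 217) [ 0.536 -0.312  0.045]
```

```bash
python3 - <<'E'
import cv2
t=cv2.imread('pics/top0.png')[180:320,190:460]; s=cv2.imread('pics/scene0.png')[170:300,160:300]
a=cv2.resize(t,(800,415),interpolation=cv2.INTER_CUBIC); cv2.imwrite('pics/topcrop.png',a)
E
```

```text
(no output)
```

View pics/topcrop.png

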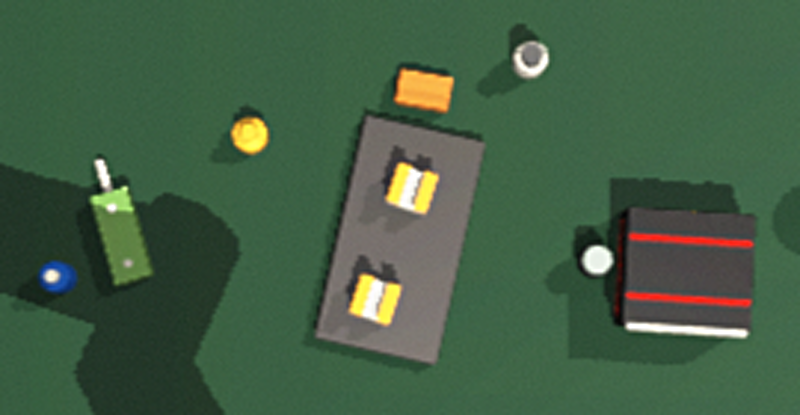

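Call:
arm_command([
  [-0.04, -0.002, 0, 0, 0, 0],
  [-0.04, -0.002, 0, 0, 0, 0],
  [-0.04, -0.002, 0, 0, 0, 0],
  [-0.04, -0.002, 0, 0, 0, 0],
  [-0.04, -0.003, 0.01, 0, 0, 0],
  [-0.04, -0.003, 0.01, 0, 0, 0],
  [-0.04, -0.003, 0.015, 0, 0, 0],
  [-0.04, -0.003, 0.015, 0, 0, 0],
  [-0.04, -0.003, 0.015, 0, 0, 0],
  [-0.038, 0, 0.015, 0, 0, 0],
], jaw=1)

```text
t: 1.15
eef_pos: [0.5515, 0.2869, 0.1503]
tool_rot: [0.195, 0.981, -0.0, -0.0]
contact_force: [0.4, 0.7, 0.0]
width: 0.0852
gripper_force: 0.0
```

Call:
arm_command([
  [0, 0, 0, 0, 0, -7.3],
  [0, 0, 0, 0, 0, -7.3],
  [0, 0, 0, 0, 0, -7.3],
  [0, 0, 0, 0, 0, -7.3],
  [0, 0, 0, 0, 0, -7.3],
  [0, 0, 0, 0, 0, 0],
  [0, 0, 0, 0, 0, 0],
])

```text
t: 1.85
eef_pos: [0.5501, 0.2882, 0.1509]
tool_rot: [-0.121, 0.993, -0.0, -0.0]
contact_force: [0.8, -0.2, 0.4]
width: 0.0859
gripper_force: 0.0
```

```bash
python3 - <<'E'
from h import *
s=ctrl.observe(); print(s['t'],s['eef_pos'],s['joint_pos'],s['tool_rot'])
im=ctrl.read_camera('wrist'); cv2.imwrite('pics/w1.png',im)
import pickle; pickle.dump(s,open('w1.pkl','wb'))
E
```

```text
1.85 [0.5500886  0.28823447 0.1509493 ] [4.82627663e-01 5.22741279e-01 2.11431797e-01 1.26020799e+00
 3.69048652e-05 2.40992959e-01] [-1.20523627e-01  9.92710393e-01 -1.10373447e-04 -3.43760059e-04]
```

View pics/w1.png

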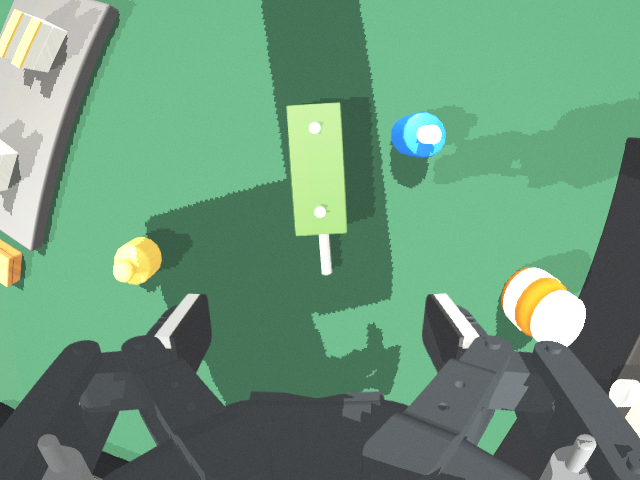

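```bash
python3 - <<'E'
from h import *
import pickle; s=pickle.load(open('w1.pkl','rb')); im=cv2.imread('pics/w1.png')
m,c=comps(im,(35,90,120),(50,255,255),500); print(c)
W=lambda u,v,z:on('wrist',u,v,z,s)
q=[W(u,v,.029) for u,v in [(288,106),(340,103),(347,233),(296,236)]]
print(np.array(q).round(4)); print('centre',np.mean(q,0))
a=(q[2]+q[3]-q[0]-q[1])/2; print('len',np.linalg.norm(a),'yaw',np.degrees(np.arctan2(a[1],a[0])),'w',np.linalg.norm(q[1]-q[0]))
g=cv2.cvtColor(im,cv2.COLOR_BGR2GRAY)[236:280,300:345]; hs=cv2.cvtColor(im,cv2.COLOR_BGR2HSV)[230:280,300:350]
mm=(hs[...,1]<60)&(hs[...,2]>110); ys,xs=np.nonzero(mm)
for v in (8,15,25,35,40): x=xs[ys==v]; print(v+230,x.min()+300 if len(x) else None,x.max()+300 if len(x) else None)
print(ys.max()+230)
for u,v in [(324.5,238),(326.3,272)]: print('dowel',W(u,v,.009))
E
```

```text
[([318.7, 206.2], [291, 167, 56, 69, 2529])]
[[0.4646 0.2464 0.029 ]
 [0.4539 0.2811 0.029 ]
 [0.5434 0.3092 0.029 ]
 [0.5545 0.2736 0.029 ]]
centre [0.50411961 0.27756521 0.029     ]
len 0.09382284233915104 yaw 17.139702601098403 w 0.03633424242475561
238 319 329
245 319 329
255 320 330
265 321 331
270 321 331
275
dowel [0.55593946 0.29585856 0.009     ]
dowel [0.58315998 0.30424601 0.009     ]
```

```bash
python3 - <<'E'
from h import *
to(.572,.3006,.004,197.1)
E
```

```text
shift tool [-0.0242  0.0067  0.147 ] yaw now -166.13 turn tool-z -3.23
```

Call:
arm_command([
  [-0.0242, 0.0067, 0.03, 0, 0, -3.2],
  [0, 0, 0.03, 0, 0, 0],
  [0, 0, 0.03, 0, 0, 0],
  [0, 0, 0.025, 0, 0, 0],
  [0, 0, 0.02, 0, 0, 0],
  [0, 0, 0.012, 0, 0, 0],
  [0, 0, 0, 0, 0, 0],
  [0, 0, 0, 0, 0, 0],
])

```text
t: 2.7
eef_pos: [0.5726, 0.3009, 0.0049]
tool_rot: [-0.149, 0.989, 0.0, 0.0]
contact_force: [0.6, 0.6, -0.1]
width: 0.0852
gripper_force: 0.0
```

Call:
arm_command([
  [0, 0, 0, 0, 0, 0],
  [0, 0, 0, 0, 0, 0],
  [0, 0, 0, 0, 0, 0],
  [0, 0, 0, 0, 0, 0],
  [0, 0, 0, 0, 0, 0],
  [0, 0, 0, 0, 0, 0],
  [0, 0, 0, 0, 0, 0],
  [0, 0, 0, 0, 0, 0],
], jaw=-1, squeeze=40)

```text
t: 3.5
eef_pos: [0.5722, 0.3007, 0.0044]
tool_rot: [-0.149, 0.989, -0.0, 0.0]
contact_force: [-0.5, -0.6, 1.9]
width: 0.006
gripper_force: 39.0
```

Call:
arm_command([
  [-0.005, 0, 0, 0, 0, 0],
  [-0.01, 0, 0, 0, 0, 0],
  [-0.01, 0, 0, 0, 0, 0],
  [-0.01, 0, 0, 0, 0, 0],
  [-0.01, 0, 0, 0, 0, 0],
  [-0.01, 0, 0, 0, 0, 0],
  [-0.01, 0, 0, 0, 0, 0],
  [-0.01, 0, 0, 0, 0, 0],
  [0, 0, 0, 0, 0, 0],
  [0, 0, 0, 0, 0, 0],
])

```text
t: 4.5
eef_pos: [0.6449, 0.3232, 0.0046]
tool_rot: [-0.149, 0.989, 0.0, 0.001]
contact_force: [1.4, -0.5, 2.0]
width: 0.0059
gripper_force: 39.1
```

```bash
python3 - <<'E'
from h import *
s=ctrl.observe(); im=ctrl.read_camera('wrist'); cv2.imwrite('pics/w2.png',im)
import pickle; pickle.dump(s,open('w2.pkl','wb'))
print(comps(im,(5,130,120),(18,255,255),100)[1])
E
```

```text
[([340.2, 141.5], [327, 47, 15, 188, 385]), ([628.4, 243.9], [621, 207, 19, 82, 511])]
```

View pics/w2.png

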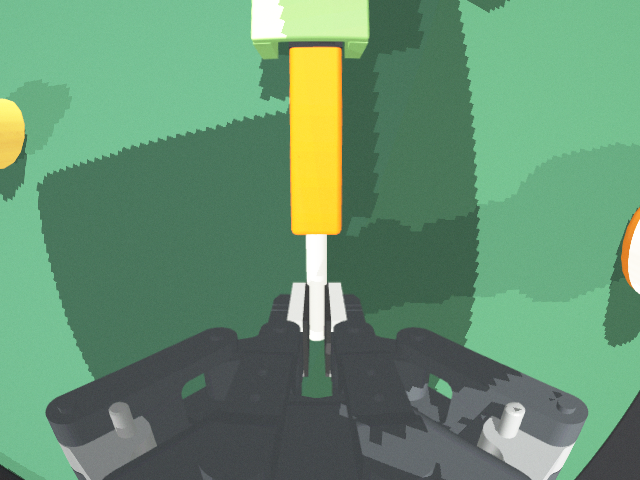

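```bash
python3 - <<'E'
from h import *
import pickle; s=pickle.load(open('w2.pkl','rb'))
W=lambda u,v,z:on('wrist',u,v,z,s)
a=W(316,232,.018);b=W(316,55,.018);m=W(316,48,.024);t=W(316.5,338,.009)
print('front',a,'mouth-ish',b,m,'tip',t); d=a-b; print('yaw',np.degrees(np.arctan2(d[1],d[0])),np.linalg.norm(d))
M=R.from_quat(s['tool_rot']).as_matrix()
c=a-.04*np.array([np.cos(np.radians(17.1)),np.sin(np.radians(17.1)),0]); print('centre',c,'shift',M.T@(np.r_[c[:2],.005]-s['eef_pos']), M.T@(m-s['eef_pos']))
E
```

```text
front [0.61136477 0.31228807 0.018     ] mouth-ish [0.55211535 0.29397743 0.018     ] [0.55115798 0.29368323 0.024     ] tip [0.65722816 0.32666541 0.009     ]
yaw 17.173415297745745 0.06201430043744017
centre [0.57313305 0.30052645 0.018     ] shift [ 0.07524201 -0.00047874 -0.00055114] [ 0.0982138  -0.0005204  -0.01960444]
```

Call:
arm_command([
  [0, 0, 0, 0, 0, 0],
  [0, 0, 0, 0, 0, 0],
  [0, 0, 0, 0, 0, 0],
  [0, 0, 0, 0, 0, 0],
  [0, 0, 0, 0, 0, 0],
  [0.018, 0, 0, 0, 0, 0],
  [0.018, 0, 0, 0, 0, 0],
  [0.018, 0, 0, 0, 0, 0],
  [0.018, 0, 0, 0, 0, 0],
  [0, 0, 0, 0, 0, 0],
], jaw=0.2)

```text
t: 5.55
eef_pos: [0.5725, 0.3007, 0.0041]
tool_rot: [-0.15, 0.989, -0.0, -0.002]
contact_force: [0.6, 0.8, -0.1]
width: 0.0512
gripper_force: 0.0
```

Call:
arm_command([
  [0, 0, 0, 0, 0, 0],
  [0, 0, 0, 0, 0, 0],
  [0, 0, 0, 0, 0, 0],
  [0, 0, 0, 0, 0, 0],
  [0, 0, 0, 0, 0, 0],
  [0, 0, 0, 0, 0, 0],
], jaw=-1, squeeze=60)

```text
t: 6.15
eef_pos: [0.5763, 0.3021, 0.0049]
tool_rot: [-0.149, 0.989, 0.0, 0.001]
contact_force: [1.4, 0.0, 2.3]
width: 0.016
gripper_force: 61.4
```

Call:
arm_command([
  [-0.01, 0, 0, 0, 0, 0],
  [-0.01, 0, 0, 0, 0, 0],
  [-0.01, 0, 0, 0, 0, 0],
  [0, 0, 0, 0, 0, 0],
  [0, 0, 0, 0, 0, 0],
  [0, 0, -0.03, 0, 0, 0],
  [0, 0, -0.04, 0, 0, 0],
  [0, 0, -0.04, 0, 0, 0],
  [0, 0, -0.04, 0, 0, 0],
  [0, 0, 0, 0, 0, 0],
])

```text
t: 7.15
eef_pos: [0.6066, 0.312, 0.1614]
tool_rot: [-0.149, 0.989, 0.002, 0.005]
contact_force: [1.1, 0.5, 0.3]
width: 0.0163
gripper_force: 61.0
```

Call:
arm_command([
  [0.0128, -0.0458, 0, 0, 0, 0],
  [0.0128, -0.0458, 0, 0, 0, 0],
  [0.0128, -0.0458, 0, 0, 0, 0],
  [0.0128, -0.0458, 0, 0, 0, 0],
  [0.0128, -0.0458, 0, 0, 0, 0],
  [0.0128, -0.0458, 0, 0, 0, 0],
  [0.0128, -0.0458, 0, 0, 0, 0],
  [0.0128, -0.0458, 0, 0, 0, 0],
  [0.0128, -0.0458, 0, 0, 0, 0],
  [0.0128, -0.0458, 0, 0, 0, 0],
  [0.0128, -0.0458, 0, 0, 0, 0],
  [0.0128, -0.0458, 0, 0, 0, 0],
])

```text
t: 8.35
eef_pos: [0.6182, -0.2615, 0.1526]
tool_rot: [-0.149, 0.989, 0.001, -0.001]
contact_force: [1.2, -0.8, -0.5]
width: 0.0162
gripper_force: 60.9
```

Call:
arm_command([
  [0, 0, 0, 0, 0, 8.5],
  [0, 0, 0, 0, 0, 8.5],
  [0, 0, 0, 0, 0, 8.5],
  [0, 0, 0, 0, 0, 8.5],
  [0, 0, 0, 0, 0, 8.5],
  [0, 0, 0, 0, 0, 8.5],
  [0, 0, 0, 0, 0, 8.5],
  [0, 0, 0, 0, 0, 8.5],
  [0, 0, 0, 0, 0, 8.5],
  [0, 0, 0, 0, 0, 8.5],
  [0, 0, 0, 0, 0, 8.5],
  [0, 0, 0, 0, 0, 8.5],
])

```text
t: 9.55
eef_pos: [0.6183, -0.2595, 0.1523]
tool_rot: [0.677, 0.736, -0.001, -0.002]
contact_force: [-0.2, 1.1, -1.2]
width: 0.0161
gripper_force: 61.0
```

Call:
arm_command([
  [0, 0, 0, 0, 0, 8.5],
  [0, 0, 0, 0, 0, 8.5],
  [0, 0, 0, 0, 0, 8.5],
  [0, 0, 0, 0, 0, 8.5],
  [0, 0, 0, 0, 0, 8.5],
  [0, 0, 0, 0, 0, 8.5],
  [0, 0, 0, 0, 0, 8.5],
  [0, 0, 0, 0, 0, 8.5],
  [0, 0, 0, 0, 0, 8.5],
  [0, 0, 0, 0, 0, 8.5],
  [0, 0, 0, 0, 0, 8.5],
  [0, 0, 0, 0, 0, 3.5],
])

```text
t: 10.75
eef_pos: [0.6183, -0.2596, 0.1524]
tool_rot: [1.0, -0.018, -0.002, -0.001]
contact_force: [-0.2, -0.3, -0.8]
width: 0.0161
gripper_force: 61.0
```

```bash
python3 - <<'E'
from h import *
s=ctrl.observe(); im=ctrl.read_camera('wrist'); cv2.imwrite('pics/w3.png',im)
import pickle; pickle.dump(s,open('w3.pkl','wb')); print(s['eef_pos'],s['joint_pos'],s['width'])
print('yellow',comps(im,(20,120,120),(35,255,255),30)[1])
E
```

```text
[ 0.61833664 -0.25959412  0.15235533] [-3.97489792e-01  6.27131247e-01  3.93373493e-01  1.34066806e+00
  2.05088731e-05  2.77960694e+00] 0.016053360786458103
yellow [([72.5, 176.6], [57, 173, 28, 10, 126]), ([66.3, 189.4], [41, 184, 44, 13, 254]), ([318.0, 221.3], [295, 212, 46, 19, 831]), ([314.8, 315.3], [293, 248, 48, 145, 5589]), ([41.2, 313.6], [35, 295, 13, 42, 401]), ([64.9, 325.2], [58, 305, 14, 43, 447])]
```

View pics/w3.png

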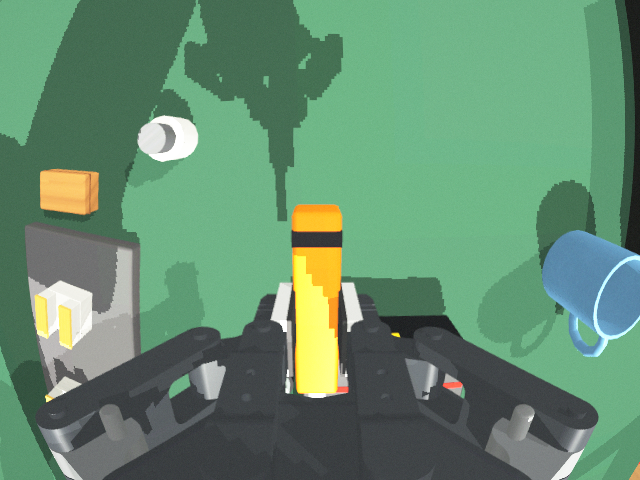

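Call:
arm_command([
  [-0.03, -0.02, 0, 0, 0, 0],
  [-0.03, -0.02, 0, 0, 0, 0],
  [0, 0, 0, 0, 0, 0],
  [0, 0, 0, 0, 0, 0],
  [0, 0, 0, 0, 0, 0],
])

```text
t: 11.3
eef_pos: [0.5615, -0.2186, 0.1544]
tool_rot: [1.0, -0.016, 0.001, 0.0]
contact_force: [0.7, -0.5, -1.2]
width: 0.0163
gripper_force: 61.0
```

```bash
python3 - <<'E'
from h import *
import pickle
s=ctrl.observe(); im=ctrl.read_camera('wrist'); cv2.imwrite('pics/w4.png',im)
pickle.dump(s,open('w4.pkl','wb')); print(s['eef_pos'],s['tool_rot'])
print('yellow',comps(im,(20,120,120),(35,255,255),20)[1])
# pin pitch in tool frame
s3=pickle.load(open('w3.pkl','rb')); M=R.from_quat(s3['tool_rot']).as_matrix()
for v in (205,231,247,393):
    o,d=ray('wrist',317,v,s3); o=M.T@(o-s3['eef_pos']); d=M.T@d
    print(v,(o+d*(-.014-o[2])/d[2]).round(4),(o+d*(-.005-o[2])/d[2]).round(4))
E
```

```text
[ 0.56153982 -0.21858203  0.15441207] [ 9.99879126e-01 -1.55354551e-02  5.65411381e-04  2.51837532e-04]
yellow [([96.3, 111.4], [70, 100, 52, 25, 974]), ([317.5, 221.1], [295, 212, 46, 19, 862]), ([59.5, 252.8], [53, 228, 15, 51, 630]), ([86.5, 263.2], [79, 238, 16, 52, 668]), ([314.6, 314.4], [293, 248, 48, 146, 5467]), ([441.6, 271.1], [422, 265, 40, 13, 329]), ([65.6, 366.5], [55, 351, 16, 38, 64]), ([87.6, 366.8], [81, 362, 11, 16, 33])]
205 [ 0.0434  0.0008 -0.014 ] [ 0.0419  0.0009 -0.005 ]
231 [ 0.0341  0.0009 -0.014 ] [ 0.0319  0.0009 -0.005 ]
247 [ 0.0282  0.0009 -0.014 ] [ 0.0257  0.0009 -0.005 ]
393 [-0.0366  0.0009 -0.014 ] [-0.0437  0.0009 -0.005 ]
```

View pics/w4.png

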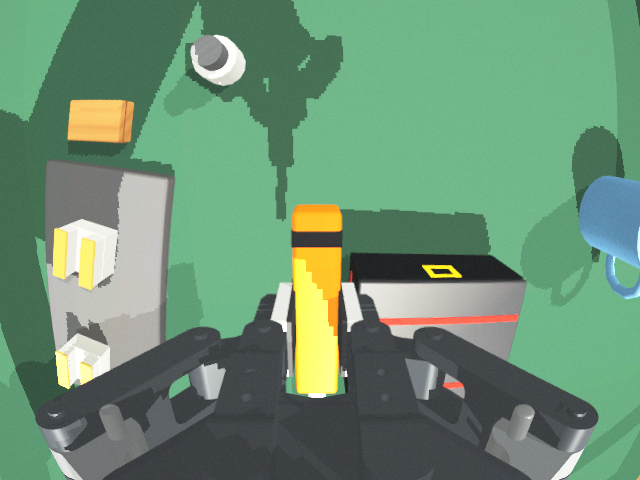

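```bash
python3 - <<'E'
from h import *
import pickle
s=pickle.load(open('w4.pkl','rb')); im=cv2.imread('pics/w4.png')
W=lambda u,v,z:on('wrist',u,v,z,s)
g=cv2.cvtColor(im,cv2.COLOR_BGR2GRAY).astype(int)
P=[];L=[]
for u in list(range(380,421,8))+list(range(464,513,8)):
    col=g[258:300,u]; k=np.argmax(np.diff(col)); P.append(W(u,258+k+.5,.066)[:2])
P=np.array(P); a=np.polyfit(P[:,1],P[:,0],1); print('edge yaw',np.degrees(np.arctan(-a[0])),'res',np.abs(np.polyval(a,P[:,1])-P[:,0]).max())
m,_=comps(im,(0,120,120),(8,255,255)); m[:,:385]=0;m[:,520:]=0;m[:310]=0;m[335:]=0
v,u=np.nonzero(m); Q=np.array([W(x,y,.066)[:2] for x,y in zip(u,v)]); b=np.polyfit(Q[:,1],Q[:,0],1); print('red yaw',np.degrees(np.arctan(-b[0])))
h=W(441.6,271.1,.045); ho=W(441.5,271.5,.045); print('hole',h,'edge x at hole y',np.polyval(a,h[1]))
print('tri w/ scene',tri(ray('wrist',441.6,271.1,s),ray('scene',197.0,217.2)))
print('lid corner right',W(524,280,.066))
E
```

```text
edge yaw -3.0015485537419484 res 0.0003441862752004976
red yaw -3.270466425062489
hole [ 0.5326874  -0.31158486  0.045     ] edge x at hole y 0.5317275902495361
tri w/ scene [ 0.53170724 -0.31384908  0.04143669]
lid corner right [ 0.52963032 -0.37246292  0.066     ]
```

Call:
arm_command([
  [0.025, 0.032, 0, 0, 0, 0],
  [0.025, 0.032, 0, 0, 0, 0],
  [0.026, 0.0315, 0, 0, 0, 1.3],
  [0, 0, 0.03, 0, 0, 0],
  [0, 0, 0.03, 0, 0, 0],
  [0, 0, 0.03, 0, 0, 0],
  [0, 0, 0.023, 0, 0, 0],
  [0, 0, 0, 0, 0, 0],
  [0, 0, 0, 0, 0, 0],
  [0, 0, 0, 0, 0, 0],
])

```text
t: 12.35
eef_pos: [0.6353, -0.3169, 0.0434]
tool_rot: [1.0, -0.027, 0.002, 0.001]
contact_force: [0.5, -0.5, -1.5]
width: 0.0166
gripper_force: 61.0
```

```bash
python3 - <<'E'
from h import *
s=ctrl.observe(); print(s['eef_pos'],s['joint_pos']); to(.6344,-.3165,.041,-3.1)
im=ctrl.read_camera('scene'); cv2.imwrite('pics/s5.png',im); cv2.imwrite('pics/s5c.png',cv2.resize(im[170:260,150:270],(800,600),interpolation=cv2.INTER_CUBIC))
E
```

```text
[ 0.63527688 -0.31691877  0.04338401] [-4.62727288e-01  7.73991877e-01  3.73604500e-01  1.16655040e+00
 -3.18796040e-05  2.73310528e+00]
shift tool [-0.0009 -0.0004  0.0024] yaw now -3.11 turn tool-z -0.01
```

View pics/s5c.png

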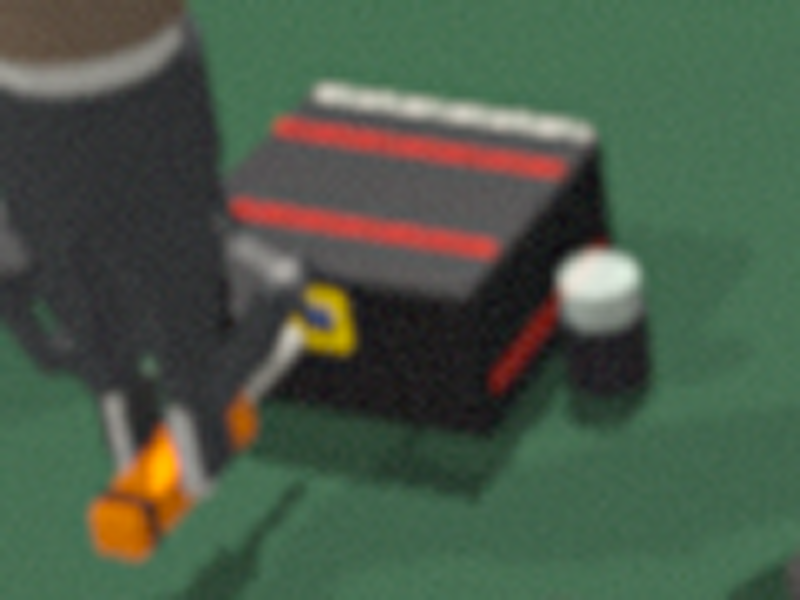

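```bash
python3 - <<'E'
from h import *
c=ctrl.camera_info('scene'); f=240/np.tan(np.radians(c['vfov']/2))
def pr(p):
    q=np.linalg.inv(c['T'])@np.r_[p,1]; u=c['cx']+f*q[0]/-q[2]; v=c['cy']-f*q[1]/-q[2]; return ((u-150)*800/120).round(1),((v-170)*600/90).round(1)
h=np.array([.532,-.311,.045]); n=np.array([.9985,-.054,0]); t=np.array([.6353,-.3169,.0474])
print('hole',pr(h),'tip',pr(t-n*.0826),'front',pr(t-n*.0366),'rear',pr(t+n*.0434))
E
```

```text
hole (np.float64(321.2), np.float64(308.3)) tip (np.float64(292.8), np.float64(333.0)) front (np.float64(231.3), np.float64(402.4)) rear (np.float64(115.4), np.float64(533.4))
```

Call:
arm_command([
  [0, 0, 0.0037, 0, 0, 0],
  [0, 0, 0, 0, 0, 0],
  [-0.006, 0, 0, 0, 0, 0],
  [-0.007, 0, 0, 0, 0, 0],
  [-0.007, 0, 0, 0, 0, 0],
  [-0.006, 0, 0, 0, 0, 0],
  [0, 0, 0, 0, 0, 0],
  [0, 0, 0, 0, 0, 0],
], squeeze=80)

```text
t: 13.2
eef_pos: [0.6076, -0.3147, 0.0379]
tool_rot: [1.0, -0.027, 0.0, 0.0]
contact_force: [0.2, -0.4, -1.2]
width: 0.0155
gripper_force: 83.5
```

Call:
arm_command([
  [-0.004, 0, 0, 0, 0, 0],
  [-0.004, 0, 0, 0, 0, 0],
  [-0.004, 0, 0, 0, 0, 0],
  [0, 0, 0, 0, 0, 0],
])

```text
t: 13.6
eef_pos: [0.5963, -0.3139, 0.038]
tool_rot: [1.0, -0.027, 0.001, -0.0]
contact_force: [3.5, -0.5, -1.1]
width: 0.0156
gripper_force: 83.5
```

Call:
arm_command([
  [-0.004, 0, 0, 0, 0, 0],
  [-0.004, 0, 0, 0, 0, 0],
  [-0.003, 0, 0, 0, 0, 0],
  [-0.003, 0, 0, 0, 0, 0],
  [0, 0, 0, 0, 0, 0],
  [0, 0, 0, 0, 0, 0],
])

```text
t: 14.2
eef_pos: [0.5836, -0.3132, 0.0384]
tool_rot: [1.0, -0.027, 0.002, 0.0]
contact_force: [6.6, -0.0, -1.3]
width: 0.016
gripper_force: 83.5
```

Call:
arm_command([
  [-0.001, 0, 0, 0, 0, 0],
  [0, 0, 0, 0, 0, 0],
  [0, 0, 0, 0, 0, 0],
  [0, 0, 0, 0, 0, 0],
  [0, 0, 0, 0, 0, 0],
  [0, 0, 0, 0, 0, 0],
  [0, 0, 0, 0, 0, 0],
])

```text
t: 14.9
eef_pos: [0.5829, -0.3132, 0.0384]
tool_rot: [1.0, -0.027, 0.002, 0.0]
contact_force: [6.3, 0.6, -2.1]
width: 0.0158
gripper_force: 83.5
```

```bash
python3 - <<'E'
from h import *
for n,k in (('scene','pics/s6.png'),('top','pics/t6.png')):
    im=ctrl.read_camera(n); cv2.imwrite(k,im); print(n,[c for c in comps(im,(0,120,80),(10,255,255),30)[1]])
E
```

```text
scene [([437.1, 1.8], [411, 0, 61, 5, 183]), ([46.9, 164.8], [5, 141, 97, 54, 2893]), ([228.5, 221.2], [224, 215, 10, 13, 41]), ([227.2, 368.3], [215, 355, 24, 28, 527]), ([295.0, 394.7], [289, 390, 13, 11, 111]), ([324.9, 400.8], [319, 396, 13, 11, 112]), ([310.0, 432.5], [186, 403, 248, 58, 1271])]
top [([281.5, 104.0], [279, 102, 6, 5, 30]), ([297.5, 104.5], [295, 102, 6, 6, 32]), ([337.7, 109.8], [332, 103, 13, 15, 144]), ([8.1, 428.6], [0, 393, 20, 79, 1297]), ([636.5, 430.4], [632, 398, 8, 74, 401])]
```

Call:
arm_command([
  [0.01, 0, 0, 0, 0, 0],
  [0.015, 0, 0, 0, 0, 0],
  [0.015, 0, 0, 0, 0, 0],
  [0.02, 0, 0, 0, 0, 0],
  [0, 0, 0.01, 0, 0, 0],
  [0, 0, 0.01, 0, 0, 0],
  [0, 0, 0.008, 0, 0, 0],
  [0, 0, 0, 0, 0, 0],
  [0, 0, 0, 0, 0, 0],
  [0, 0, 0, 0, 0, 0],
])

```text
t: 16.0
eef_pos: [0.6406, -0.3166, 0.0101]
tool_rot: [1.0, -0.027, 0.0, 0.0]
contact_force: [-0.3, 0.3, -0.2]
width: 0.0158
gripper_force: 83.6
```

Call:
arm_command([
  [0, 0, 0.003, 0, 0, 0],
  [0, 0, 0.002, 0, 0, 0],
  [0, 0, 0, 0, 0, 0],
  [0, 0, 0, 0, 0, 0],
])

```text
t: 16.4
eef_pos: [0.6409, -0.3166, 0.005]
tool_rot: [1.0, -0.027, 0.0, 0.0]
contact_force: [0.9, 0.6, 0.6]
width: 0.0153
gripper_force: 83.9
```

Call:
arm_command([
  [0, 0, 0, 0, 0, 0],
  [0, 0, 0, 0, 0, 0],
  [0, 0, 0, 0, 0, 0],
  [0, 0, 0, 0, 0, 0],
  [0, 0, 0, 0, 0, 0],
  [0, 0, -0.03, 0, 0, 0],
  [0, 0, -0.04, 0, 0, 0],
  [0, 0, -0.05, 0, 0, 0],
  [0, 0, -0.05, 0, 0, 0],
], jaw=0.2)

```text
t: 17.3
eef_pos: [0.6401, -0.3161, 0.1758]
tool_rot: [1.0, -0.027, -0.001, -0.0]
contact_force: [1.1, 0.6, 0.1]
width: 0.051
gripper_force: 0.0
```

Call:
arm_command([
  [-0.03, 0, 0, 0, 0, 0],
  [-0.03, 0, 0, 0, 0, 0],
  [-0.03, 0.002, 0, 0, 0, 0],
  [-0.03, 0, 0, 0, 0, 0],
  [-0.03, 0, 0, 0, 0, 0],
  [0, 0, 0, 0, 0, -8.57],
  [0, 0, 0, 0, 0, -8.57],
  [0, 0, 0, 0, 0, -8.57],
  [0, 0, 0, 0, 0, -8.57],
  [0, 0, 0, 0, 0, -8.57],
  [0, 0, 0, 0, 0, -8.57],
  [0, 0, 0, 0, 0, -8.57],
])

```text
t: 18.5
eef_pos: [0.4907, -0.3102, 0.1747]
tool_rot: [0.878, 0.479, 0.0, 0.0]
contact_force: [-0.0, 0.6, -0.2]
width: 0.0511
gripper_force: 0.0
```

Call:
arm_command([
  [0, 0, 0, 0, 0, -8.57],
  [0, 0, 0, 0, 0, -8.57],
  [0, 0, 0, 0, 0, -8.57],
  [0, 0, 0, 0, 0, -8.57],
  [0, 0, 0, 0, 0, -8.57],
  [0, 0, 0, 0, 0, -8.57],
  [0, 0, 0, 0, 0, -8.57],
  [0, 0, 0, 0, 0, -8.57],
  [0, 0, 0, 0, 0, -8.57],
  [0, 0, 0, 0, 0, -8.57],
])

```text
t: 19.5
eef_pos: [0.4907, -0.3102, 0.1748]
tool_rot: [0.318, 0.948, -0.0, 0.0]
contact_force: [-0.4, -0.6, -0.4]
width: 0.0513
gripper_force: 0.0
```

Call:
arm_command([
  [0, 0, 0, 0, 0, -8.57],
  [0, 0, 0, 0, 0, -8.57],
  [0, 0, 0, 0, 0, -8.57],
  [0, 0, 0, 0, 0, -8.57],
  [0, 0, 0, 0, 0, 0],
  [0, 0, 0, 0, 0, 0],
])

```text
t: 20.1
eef_pos: [0.4907, -0.3102, 0.1747]
tool_rot: [0.029, 1.0, -0.0, 0.0]
contact_force: [-1.5, -1.3, -0.5]
width: 0.0514
gripper_force: 0.0
```

```bash
python3 - <<'E'
from h import *
import pickle
s=ctrl.observe(); im=ctrl.read_camera('wrist'); cv2.imwrite('pics/w7.png',im); pickle.dump(s,open('w7.pkl','wb'))
print(s['eef_pos'],s['joint_pos'])
print('red',comps(im,(0,120,80),(10,255,255),30)[1]); print('orange',comps(im,(8,130,120),(25,255,255),300)[1])
E
```

```text
[ 0.49071619 -0.31023225  0.17469222] [-5.63770285e-01  4.28054551e-01  1.23065638e-01  1.26568868e+00
  1.53827067e-05 -5.05955646e-01]
red []
orange [([318.5, 357.0], [309, 333, 20, 64, 802]), ([561.4, 354.7], [537, 339, 49, 35, 1272])]
```

View pics/w7.png

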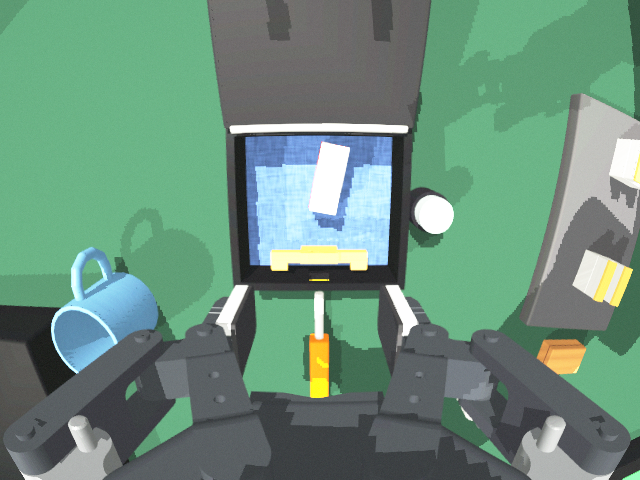

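```bash
python3 - <<'E'
from h import *
import pickle
s=pickle.load(open('w7.pkl','rb')); im=cv2.imread('pics/w7.png')
W=lambda u,v,z:on('wrist',u,v,z,s)
m,c=comps(im[136:235,285:375],(0,0,200),(180,60,255),200); print(c)
k=cv2.findContours(m,0,1)[0]; k=max(k,key=cv2.contourArea); r=cv2.minAreaRect(k); B=cv2.boxPoints(r)+[285,136]; print(r,B)
P=np.array([W(u,v,.054) for u,v in B]); print(P.round(4),'centre',P.mean(0)); 
e=[P[1]-P[0],P[2]-P[1],P[3]-P[2],P[0]-P[3]]; print([np.linalg.norm(x).round(4) for x in e],[np.degrees(np.arctan2(x[1],x[0])).round(1) for x in e])
E
```

```text
[([33.9, 46.9], [0, 5, 65, 87, 3049]), ([78.1, 63.1], [63, 34, 27, 49, 588])]
((27.115381240844727, 49.423072814941406), (59.22706604003906, 91.39010620117188), 11.309932708740234) [[274.11538506 224.42306519]
 [292.03846169 134.80769539]
 [350.11537933 146.42308044]
 [332.19229889 236.03845215]]
[[ 0.4809 -0.341   0.054 ]
 [ 0.4177 -0.3236  0.054 ]
 [ 0.4281 -0.2836  0.054 ]
 [ 0.4921 -0.2994  0.054 ]] centre [ 0.45470851 -0.31189733  0.054     ]
[np.float64(0.0656), np.float64(0.0413), np.float64(0.0659), np.float64(0.043)] [np.float64(164.6), np.float64(75.4), np.float64(-13.9), np.float64(-105.0)]
```

```bash
python3 - <<'E'
from h import *
import pickle
s=pickle.load(open('w7.pkl','rb')); im=cv2.imread('pics/w7.png')
W=lambda u,v,z:on('wrist',u,v,z,s)
m,c=comps(im[136:235,295:375],(0,0,225),(180,20,255),100); m=cv2.morphologyEx(m,cv2.MORPH_OPEN,np.ones((5,5)))
k=max(cv2.findContours(m,0,1)[0],key=cv2.contourArea); r=cv2.minAreaRect(k)
for B in (cv2.boxPoints(r)+[295,136],np.array([(309,210),(319,142),(350,147),(337,214)])):
    P=np.array([W(u,v,.054) for u,v in B]); print(B.round(),'centre',P.mean(0).round(4)) 
    e=[P[1]-P[0],P[2]-P[1],P[3]-P[2],P[0]-P[3]]; print([np.linalg.norm(x).round(4) for x in e],[np.degrees(np.arctan2(x[1],x[0])).round(1) for x in e])
    q=P.mean(0)[:2]
E
```

```text
[[307. 210.]
 [321. 141.]
 [350. 147.]
 [335. 216.]] centre [ 0.4501 -0.3002  0.054 ]
[np.float64(0.05), np.float64(0.0205), np.float64(0.0502), np.float64(0.0211)] [np.float64(164.6), np.float64(75.0), np.float64(-14.7), np.float64(-105.6)]
[[309 210]
 [319 142]
 [350 147]
 [337 214]] centre [ 0.4501 -0.2998  0.054 ]
[np.float64(0.049), np.float64(0.0219), np.float64(0.0488), np.float64(0.0203)] [np.float64(168.3), np.float64(77.9), np.float64(-13.6), np.float64(-101.5)]
```

```bash
python3 - <<'E'
from h import *
to(.450,-.300,.028,165.3)
E
```

```text
shift tool [0.0413 0.0079 0.1467] yaw now 176.71 turn tool-z 11.41
```

Call:
arm_command([
  [0.0413, 0.0079, 0, 0, 0, 5.7],
  [0, 0, 0, 0, 0, 5.7],
  [0, 0, 0.03, 0, 0, 0],
  [0, 0, 0.03, 0, 0, 0],
  [0, 0, 0.03, 0, 0, 0],
  [0, 0, 0.025, 0, 0, 0],
  [0, 0, 0.02, 0, 0, 0],
  [0, 0, 0.0115, 0, 0, 0],
  [0, 0, 0, 0, 0, 0],
  [0, 0, 0, 0, 0, 0],
])

```text
t: 21.15
eef_pos: [0.4504, -0.3004, 0.0287]
tool_rot: [0.127, 0.992, -0.0, 0.0]
contact_force: [-0.3, -0.6, 0.3]
width: 0.0512
gripper_force: 0.0
```

Call:
arm_command([
  [0, 0, 0, 0, 0, 0],
  [0, 0, 0, 0, 0, 0],
  [0, 0, 0, 0, 0, 0],
  [0, 0, 0, 0, 0, 0],
  [0, 0, 0, 0, 0, 0],
  [0, 0, 0, 0, 0, 0],
], jaw=-1, squeeze=60)

```text
t: 21.75
eef_pos: [0.451, -0.3007, 0.0295]
tool_rot: [0.127, 0.992, -0.001, 0.001]
contact_force: [-0.3, -0.1, 6.4]
width: 0.019
gripper_force: 59.4
```

Call:
arm_command([
  [0, 0, -0.01, 0, 0, 0],
  [0, 0, -0.02, 0, 0, 0],
  [0, 0, -0.03, 0, 0, 0],
  [0, 0, -0.03, 0, 0, 0],
  [0, 0, -0.03, 0, 0, 0],
  [0, 0, -0.01, 0, 0, 0],
  [0, 0, 0, 0, 0, 0],
])

```text
t: 22.45
eef_pos: [0.4507, -0.3007, 0.1597]
tool_rot: [0.127, 0.992, -0.001, 0.002]
contact_force: [0.1, 0.6, -2.2]
width: 0.019
gripper_force: 58.7
```

Call:
arm_command([
  [-0.003, 0.018, 0, 0, 0, 0],
  [-0.006, 0.036, 0, 0, 0, 0],
  [-0.006, 0.036, 0, 0, 0, 0],
  [-0.006, 0.037, 0, 0, 0, 0],
  [-0.006, 0.037, 0, 0, 0, 0],
  [-0.006, 0.037, 0, 0, 0, 0],
  [-0.006, 0.037, 0, 0, 0, 0],
  [-0.006, 0.036, 0, 0, 0, 0],
  [-0.002, 0.018, 0, 0, 0, 3.4],
  [0, 0, 0, 0, 0, 0],
  [0, 0, 0, 0, 0, 0],
  [0, 0, 0, 0, 0, 0],
])

```text
t: 23.65
eef_pos: [0.5676, -0.0301, 0.1568]
tool_rot: [0.156, 0.988, -0.0, -0.001]
contact_force: [0.8, -1.2, -1.0]
width: 0.0187
gripper_force: 59.0
```

```bash
python3 - <<'E'
from h import *
import pickle
s=ctrl.observe(); im=ctrl.read_camera('wrist'); cv2.imwrite('pics/w8.png',im); pickle.dump(s,open('w8.pkl','wb'))
print(s['eef_pos'],s['width'])
print('yellow',comps(im,(20,100,120),(35,255,255),30)[1])
E
```

```text
[ 0.56760289 -0.03006651  0.15684144] 0.01870036121057097
yellow [([344.6, 66.0], [330, 54, 20, 18, 51]), ([295.5, 216.8], [286, 192, 20, 60, 963]), ([339.6, 217.8], [330, 192, 19, 61, 975]), ([524.8, 217.3], [501, 195, 50, 45, 1653]), ([20.1, 270.0], [0, 258, 42, 30, 480]), ([78.8, 360.8], [66, 342, 27, 40, 419])]
```

View pics/w8.png

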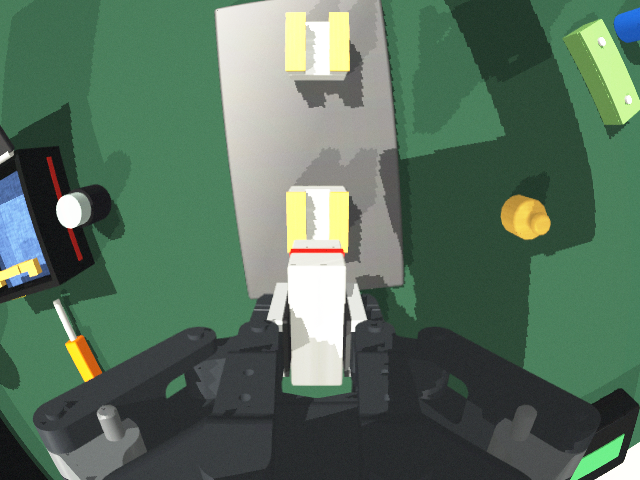

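```bash
python3 - <<'E'
from h import *
import pickle
s=pickle.load(open('w8.pkl','rb')); im=cv2.imread('pics/w8.png')
W=lambda u,v,z:on('wrist',u,v,z,s)
hsv=cv2.cvtColor(im,cv2.COLOR_BGR2HSV)
m=cv2.inRange(hsv,np.array((22,70,150)),np.array((35,255,255)))
C=[]
for v0,v1 in ((0,80),(180,260)):
    cs=[k for k in cv2.findContours(m[v0:v1,270:365],0,1)[0] if cv2.contourArea(k)>200]; bars=[]
    for k in sorted(cs,key=lambda k:k[:,0,0].mean()):
        r=cv2.minAreaRect(k); B=cv2.boxPoints(r)+[270,v0]; P=np.array([W(u,v,.06) for u,v in B])
        L=sorted([(np.linalg.norm(P[i]-P[i-1]),i) for i in range(4)]); print(B.round().tolist(),[round(l[0],4) for l in L],P.mean(0).round(4)); bars.append(P.mean(0))
    C.append(np.mean(bars,0)); d=bars[1]-bars[0]; print('bar sep',np.linalg.norm(d),'yaw perp',np.degrees(np.arctan2(d[1],d[0]))+90)
d=C[0]-C[1]; print('sep',np.linalg.norm(d),'yaw',np.degrees(np.arctan2(d[1],d[0])),'mid',(C[0]+C[1])/2)
M=R.from_quat(s['tool_rot']).as_matrix(); print('tool yaw',np.degrees(np.arctan2(M[1,0],M[0,0])))
zt=s['eef_pos'][2]+.0245
for u,v in [(289,265),(345,265),(291,384),(342,384)]:
    p=M.T@(W(u,v,zt)-s['eef_pos']); print('master top in tool',p.round(4))
E
```

```text
[[285.0, 12.0], [305.0, 12.0], [305.0, 71.0], [285.0, 71.0]] [np.float64(0.0127), np.float64(0.0129), np.float64(0.041), np.float64(0.0411)] [ 0.4359 -0.0026  0.06  ]
[[329.0, 12.0], [349.0, 12.0], [350.0, 71.0], [330.0, 71.0]] [np.float64(0.0126), np.float64(0.0128), np.float64(0.0412), np.float64(0.0413)] [0.4446 0.0243 0.06  ]
bar sep 0.02826696368828344 yaw perp 162.1226635434635
[[286.0, 192.0], [305.0, 192.0], [306.0, 252.0], [287.0, 252.0]] [np.float64(0.0126), np.float64(0.0131), np.float64(0.0403), np.float64(0.0404)] [ 0.5492 -0.0392  0.06  ]
[[329.0, 192.0], [348.0, 192.0], [348.0, 251.0], [329.0, 251.0]] [np.float64(0.0123), np.float64(0.0127), np.float64(0.0396), np.float64(0.0397)] [ 0.5576 -0.0125  0.06  ]
bar sep 0.027984118812483114 yaw perp 162.4631037774551
sep 0.11893946017109275 yaw 162.05460743525325 mid [ 0.49680989 -0.00748519  0.06      ]
tool yaw 162.03403626601744
master top in tool [ 0.0262 -0.0099 -0.0244]
master top in tool [ 0.0262  0.0087 -0.0244]
master top in tool [-0.0225 -0.0106 -0.0245]
master top in tool [-0.0225  0.009  -0.0246]
```

Call:
arm_command([
  [0.018, 0, 0, 0, 0, 0],
  [0.036, 0, 0, 0, 0, 0],
  [0.0184, 0.0002, 0, 0, 0, 0],
  [0, 0, 0.02, 0, 0, 0],
  [0, 0, 0.03, 0, 0, 0],
  [0, 0, 0.03, 0, 0, 0],
  [0, 0, 0.02, 0, 0, 0],
  [0, 0, 0.01, 0, 0, 0],
  [0, 0, 0.005, 0, 0, 0],
  [0, 0, 0, 0, 0, 0],
  [0, 0, 0, 0, 0, 0],
  [0, 0, 0, 0, 0, 0],
])

```text
t: 24.9
eef_pos: [0.5009, -0.0068, 0.0442]
tool_rot: [0.156, 0.988, 0.0, 0.001]
contact_force: [-0.0, -1.1, -1.7]
width: 0.019
gripper_force: 58.9
```

```bash
python3 - <<'E'
from h import *
to(.4987,-.0076,.0315,162.1)
E
```

```text
shift tool [ 0.0019 -0.0014  0.0127] yaw now 162.06 turn tool-z -0.04
```

Call:
arm_command([
  [0.0019, -0.0014, 0.004, 0, 0, 0],
  [0, 0, 0.003, 0, 0, 0],
  [0, 0, 0.002, 0, 0, 0],
  [0, 0, 0.001, 0, 0, 0],
  [0, 0, 0, 0, 0, 0],
  [0, 0, 0, 0, 0, 0],
])

```text
t: 25.5
eef_pos: [0.4977, -0.0075, 0.0331]
tool_rot: [0.156, 0.988, 0.0, -0.0]
contact_force: [-0.7, -0.4, -2.2]
width: 0.019
gripper_force: 58.9
```

```bash
python3 - <<'E'
from h import *
to(.4987,-.0076,.0315,162.1); print(ctrl.observe()['contact_force'])
E
```

```text
shift tool [-0.001   0.0002  0.0016] yaw now 162.07 turn tool-z -0.03
[-0.67947027 -0.39012359 -2.1550791 ]
```

Call:
arm_command([
  [0, 0, 0.001, 0, 0, 0],
  [0, 0, 0.0005, 0, 0, 0],
  [0, 0, 0, 0, 0, 0],
  [0, 0, 0, 0, 0, 0],
])

```text
t: 25.9
eef_pos: [0.4976, -0.0075, 0.0316]
tool_rot: [0.156, 0.988, 0.0, -0.0]
contact_force: [0.5, 0.1, -1.6]
width: 0.0189
gripper_force: 59.0
```

Call:
arm_command([
  [0, 0, 0.0007, 0, 0, 0],
  [0, 0, 0.0008, 0, 0, 0],
  [0, 0, 0, 0, 0, 0],
  [0, 0, 0, 0, 0, 0],
])

```text
t: 26.3
eef_pos: [0.4976, -0.0075, 0.0315]
tool_rot: [0.156, 0.988, 0.0, 0.0]
contact_force: [-4.5, -0.3, 8.8]
width: 0.0192
gripper_force: 60.5
```

Call:
arm_command([
  [0, 0, 0, 0, 0, 0],
  [0, 0, 0, 0, 0, 0],
  [0, 0, 0, 0, 0, 0],
  [0, 0, 0, 0, 0, 0],
  [0, 0, -0.01, 0, 0, 0],
  [0, 0, -0.02, 0, 0, 0],
  [0, 0, -0.04, 0, 0, 0],
  [0, 0, -0.04, 0, 0, 0],
  [-0.03, 0, 0, 0, 0, 0],
  [-0.04, 0, 0, 0, 0, 0],
  [0, 0, 0, 0, 0, 0],
  [0, 0, 0, 0, 0, 0],
], jaw=0.1)

```text
t: 27.5
eef_pos: [0.5643, -0.0292, 0.1399]
tool_rot: [0.156, 0.988, -0.0, -0.0]
contact_force: [-0.4, 0.1, 0.6]
width: 0.0467
gripper_force: 0.0
```

```bash
python3 - <<'E'
from h import *
s=ctrl.observe(); im=ctrl.read_camera('wrist'); cv2.imwrite('pics/w9.png',im)
W=lambda u,v,z:on('wrist',u,v,z,s); print(s['eef_pos'],s['contact_force'])
hsv=cv2.cvtColor(im,cv2.COLOR_BGR2HSV)
def show(m,z,lo):
    for k in cv2.findContours(m,0,1)[0]:
        if cv2.contourArea(k)<lo: continue
        B=cv2.boxPoints(cv2.minAreaRect(k)); P=np.array([W(u,v,z) for u,v in B]); e=[P[1]-P[0],P[2]-P[1]]; l=max(e,key=np.linalg.norm)
        c=P.mean(0)
        if abs(c[0]-.5)<.1 and abs(c[1])<.06: print(z,c.round(4),[np.linalg.norm(x).round(4) for x in e],np.degrees(np.arctan2(l[1],l[0])).round(1))
show(cv2.inRange(hsv,np.array((22,70,150)),np.array((35,255,255))),.06,200)
show(cv2.inRange(hsv,np.array((0,0,200)),np.array((180,25,255))),.056,300)
show(cv2.inRange(hsv,np.array((0,120,80)),np.array((10,255,255))),.05,10)
E
```

```text
[ 0.56430546 -0.02924609  0.13990785] [-0.38326141  0.08833527  0.60420614]
0.06 [ 0.558  -0.0128  0.06  ] [np.float64(0.0121), np.float64(0.0406)] -16.7
0.06 [ 0.5491 -0.0393  0.06  ] [np.float64(0.0127), np.float64(0.0411)] -18.4
0.06 [ 0.4358 -0.0027  0.06  ] [np.float64(0.0126), np.float64(0.0401)] -17.8
0.06 [0.4444 0.0238 0.06  ] [np.float64(0.0126), np.float64(0.0415)] -18.5
0.056 [ 0.549  -0.0247  0.056 ] [np.float64(0.0367), np.float64(0.0396)] -16.9
0.056 [ 0.4967 -0.0081  0.056 ] [np.float64(0.0197), np.float64(0.0493)] -17.8
0.056 [ 0.4632 -0.0216  0.056 ] [np.float64(0.0787), np.float64(0.1265)] -12.2
```

```bash
python3 -c "
from station import ctrl
print(ctrl.job_done())"
```

```text
the job is handed in; nothing more can be done
None
```

I've handed the job in at about 27.5 s of the 72 s; the hand-in gave no verdict, but the last wrist-camera check put the step master within 1 mm of midway between the setting blocks and in line with them, and the camera showed the lid open and the pin flat on the bench.

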